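# Find the guide block that gauges right with a go/no-go plug

### The arm

A 6-joint arm with a two-finger parallel gripper is mounted at the origin on a cart in front of the work surface, level with it; the furniture and walls round the work are solid. World frame = base frame: x ahead of the robot, y to its left, z up, the work surface at z = 0. Lengths are in m, angles in rad, forces in N, time in s.
With the tool pointing down it reaches from about 0.35 to 1 m from the base axis. Payload 7.1 kg.
Tool frame: the origin (TCP) lies between the finger pads; the fingertips stand 22 mm ahead of it and the grasp point (between the pads) lies 3 mm ahead of it; z points along the fingers, y is the line along which they close (so a half turn about z gives the same grasp; the last joint's range is limited). The gripper opens to 85 mm and grips with 20 to 120 N. Pads are 22 mm wide; open, the fingers measure 114 mm over their backs; the gripper's body (76 mm by 85 mm) begins 54 mm behind the grasp point. The pads swing forward as they close: fully open they stand 13 mm farther back than shut.
Start: joints at [1.146, 0.423, 1.63, -0, 1.089, -0.019], TCP at [0.247, 0.574, 0.216] pointing down, gripper open.
Joint ranges: [-3, 3], [-0.9, 2.11], [0.09, 2.58], [-1.31, 4.45], [0.11, 2.69], [-2.54, 2.54]. Speed limits (rad/s): [2.39, 2.39, 3.01, 3.14, 3.14, 3.14].

### API

Orientations are given as a rotation vector (axis times angle).
In Python, from rig import manip gives the robot as it stands. The module is installed in compiled form; this text tells all that it offers. Calls block until the motion is done:
- manip.move_to(position, orientation): joint-space move of the TCP to a pose.
- manip.servo_line(position, orientation=None, rate=0.15): straight line of the TCP; orientation=None keeps the orientation; rate is the mean speed in m/s.
- manip.set_joints(angles): joint-space move.
- manip.command_gripper(opening, f_grip=None): finger opening in m; f_grip is the grip in N (None keeps the last); returns when the fingers have stopped.
- manip.hold(seconds).
- manip.solve_ik(position, orientation): joint angles nearest the present ones, or None.
- manip.camera(name): name is "side" or "top"; returns a dict with "image" (480x640x3 uint8, red, green, blue), "fx", "fy", "cx", "cy" (pixels), "cam_to_world" (4x4, takes a point from camera to world coordinates). Camera axes: x right, y down, z forward; pixel columns grow to the right and rows downward; lengths in m; the calibration is good to about 2 mm. A picture is of the moment at which its call begins. There is no depth.
A pose or a line that the arm cannot do raises manip.IKError and nothing moves.
- manip.sign_off(): hands the job in; it is judged then, once.
Readings, each from a call of its own:
- manip.get_time(): time.
- manip.get_joint_positions(): joint angles.
- manip.get_joint_vel(): joint speeds.
- manip.get_tau(): joint torques, N m.
- manip.get_position(): TCP position.
- manip.get_ee_rot(): TCP orientation.
- manip.get_contact_force(): force on the tool from outside, world axes, zero at the start.
- manip.get_torque(): the same for the moment, N m.
- manip.get_width(): finger opening in m.
- manip.get_grip_force(): force on a finger pad.
Only numpy, scipy, OpenCV 4.12 (cv2) and the standard library are available. Lean on these libraries where they do the work, as an engineer would, in place of code of your own. Each camera call takes 0.05 s, during which the arm holds its last target. There are 200 camera calls.

### The job

Three guide blocks of the board holder look alike, but only one is bored to size. Take the go/no-go plug gauge from its stand and try it gently, without forcing it, in the blocks: a tight bore refuses the thin go end, a worn bore swallows both steps until the collar sits on the block, and the right one takes the go end but stops the thicker no-go step. Leave the gauge standing in the right block, stopped by the no-go step and with the block at its place on the bench, and set the other two blocks upright and flat in the shallow black tray; leave the caliper and the loupe alone.

Things in the scene. Friction and masses are not known exactly. Their poses are not given: they have to be found in the camera images.
- gauge: stepped steel go/no-go plug gauge, 98 mm long, 0.14 kg, upright in its stand. Origin: end face of the tip; z up its axis. Go end 12 mm diameter, z = 0 to 14 mm (to 3.5 mm a cone from 8 mm); no-go step 15.6 mm, z = 14 to 24 mm, square-edged; neck 11 mm; collar 25 mm, z = 36 to 40 mm; round knurled handle 18 mm diameter, z = 40 to 98 mm: grip it from above at about z = 70 mm.
- gauge_collar (a point): middle of the underside of the gauge's collar, 36 mm above its tip. Its height over the block's top at a stop: 36 mm tip beside the bore, 20 to 24 mm tight bore, 8 to 11 mm right bore, 0 to 1 mm worn bore. Stops are hard: lower at 15 mm/s or less with a force stop of 3 to 4 N. A step off-centre can rest on the liner's edge: lift 2 mm, shift 1 to 2 mm and try again before believing a stop.
- gauge_stand: wooden gauge stand, 52 (x) x 104 (y) x 44 mm high, fixed. Origin: centre of the underside, below the 18 mm through hole in its middle in which the gauge hangs by its collar (gauge tip 8 mm above the bench).
- block_1: one of three look-alike aluminium guide blocks, loose, 48 (x) x 42 (y) x 42 mm high, 0.24 kg, screw heads at the top corners. Origin: centre of the underside, on the axis of the upright bore. Bore mouth 18 mm wide, 12 mm deep; below it a captive bronze liner (0.3 mm side play) with a bore of 10 mm (tight), 13.6 mm (right) or 17.4 mm (worn): one block of each, which is which varies.
- block_2: another of three look-alike aluminium guide blocks, loose, 48 (x) x 42 (y) x 42 mm high, 0.24 kg, screw heads at the top corners. Origin: centre of the underside, on the axis of the upright bore. Bore mouth 18 mm wide, 12 mm deep; below it a captive bronze liner (0.3 mm side play) with a bore of 10 mm (tight), 13.6 mm (right) or 17.4 mm (worn): one block of each, which is which varies.
- block_3: another of three look-alike aluminium guide blocks, loose, 48 (x) x 42 (y) x 42 mm high, 0.24 kg, screw heads at the top corners. Origin: centre of the underside, on the axis of the upright bore. Bore mouth 18 mm wide, 12 mm deep; below it a captive bronze liner (0.3 mm side play) with a bore of 10 mm (tight), 13.6 mm (right) or 17.4 mm (worn): one block of each, which is which varies.
- tray: shallow black rework tray, 130 (x) x 180 (y) mm, 12 mm high, walls 3 mm thick, floor about 3 mm thick, loose, about 0.5 kg. Origin: centre of the underside. There is room for two blocks side by side along y (for instance 44 mm either side of the centre).
- caliper: digital caliper lying flat, 220 mm long, bystander. Origin: middle of its underside, length along y.
- loupe: black eye loupe, 39 mm diameter, 30 mm high, bystander. Origin: centre of the underside.
There are look-alikes about, which are no part of the job. Leave any orange look-alike of the block_2 alone.

How it is judged:
On the way, in this order (a step that is already met when the one before it is completed fails the run):
1. the gauge is lifted clear of its stand (z of gauge in the frame of gauge_stand above 0.048 m), for 0.1 s.
2. the gauge stands released in the right block, stopped by its no-go step (((z of gauge in the frame of block_1 between 0.012 and 0.0205 m and horizontal distance between gauge and block_1 below 0.005 m and angle between gauge's own z axis and vertical below 0.15 rad) or (z of gauge in the frame of block_2 between 0.012 and 0.0205 m and horizontal distance between gauge and block_2 below 0.005 m and angle between gauge's own z axis and vertical below 0.15 rad) or (z of gauge in the frame of block_3 between 0.012 and 0.0205 m and horizontal distance between gauge and block_3 below 0.005 m and angle between gauge's own z axis and vertical below 0.15 rad)) and contact force between the fingers and gauge below 0.5 N), for 0.3 s.
At the end, for the whole second after the job is handed in: Gauge released, at rest in the right block: tip 12 to 20.5 mm above the block's underside, within 5 mm of its axis, leaning under 0.15 rad; that block upright, moved under 40 mm. Other two blocks upright (0.1 rad) on the tray floor, centres within 50 mm (x), 75 mm (y) of its centre ((((z of gauge in the frame of block_1 between 0.012 and 0.0205 m and horizontal distance between gauge and block_1 below 0.005 m and angle between gauge's own z axis and vertical below 0.15 rad) and distance of block_1 from where it was at the start of the episode below 0.04 m and angle between each of block_1, block_2, block_3's own z axis and vertical below 0.1 rad and z of each of block_2, block_3 in the frame of tray below 0.009 m and x of block_2 in the frame of tray between -0.05 and 0.05 m and y of block_2 in the frame of tray between -0.075 and 0.075 m and x of block_3 in the frame of tray between -0.05 and 0.05 m and y of block_3 in the frame of tray between -0.075 and 0.075 m) or ((z of gauge in the frame of block_2 between 0.012 and 0.0205 m and horizontal distance between gauge and block_2 below 0.005 m and angle between gauge's own z axis and vertical below 0.15 rad) and distance of block_2 from where it was at the start of the episode below 0.04 m and angle between each of block_2, block_1, block_3's own z axis and vertical below 0.1 rad and z of each of block_1, block_3 in the frame of tray below 0.009 m and x of block_1 in the frame of tray between -0.05 and 0.05 m and y of block_1 in the frame of tray between -0.075 and 0.075 m and x of block_3 in the frame of tray between -0.05 and 0.05 m and y of block_3 in the frame of tray between -0.075 and 0.075 m) or ((z of gauge in the frame of block_3 between 0.012 and 0.0205 m and horizontal distance between gauge and block_3 below 0.005 m and angle between gauge's own z axis and vertical below 0.15 rad) and distance of block_3 from where it was at the start of the episode below 0.04 m and angle between each of block_3, block_1, block_2's own z axis and vertical below 0.1 rad and z of each of block_1, block_2 in the frame of tray below 0.009 m and x of block_1 in the frame of tray between -0.05 and 0.05 m and y of block_1 in the frame of tray between -0.075 and 0.075 m and x of block_2 in the frame of tray between -0.05 and 0.05 m and y of block_2 in the frame of tray between -0.075 and 0.075 m)) and linear speed of each of gauge, block_1, block_2, block_3 below 0.02 m/s); the robot touches nothing.
It fails at once if a block forced: pressed down with about 38 N or more while the fingers do not hold it (the press and the reactions to it add up to more than 80 N) ((contact force between block_1 and anything else above 80 N and contact force between the fingers and block_1 below 0.5 N) or (contact force between block_2 and anything else above 80 N and contact force between the fingers and block_2 below 0.5 N) or (contact force between block_3 and anything else above 80 N and contact force between the fingers and block_3 below 0.5 N)).
It fails at once if the caliper or the loupe pushed more than 3 cm away (distance of any of caliper, loupe from where it was at the start of the episode above 0.03 m).
It also fails if it takes over 72 s, if anything falls off the work surface, if the arm or the gripper's body presses on something with over 40 N, if the wrist force passes 120 N, or if a joint passes its speed limit or range.

## Working session

There is one attempt and no reset: what is moved stays moved. The work goes in short steps, each a Python script; the robot and the scene stay as the last script left them, time stands still between calls to the robot, and variables do not carry over. Pictures are saved under pics/ and viewed, at most 10 in all, crops included, and the job is handed in when it is done.

```bash
mkdir -p pics; python3 - <<'E'
from rig import manip
import cv2,numpy as np
for n in("top","side"):
    c=manip.camera(n); cv2.imwrite(f"pics/{n}0.png",c["image"][:,:,::-1]); print(n,c["fx"],c["fy"],c["cx"],c["cy"]);print(np.round(c["cam_to_world"],4).tolist())
print(manip.get_ee_rot(),manip.get_time(),manip.get_position())
E
```

```text
top 577.6178584735882 577.6178584735882 317.40861908570133 233.9062162139998
[[0.0006, -0.9911, 0.1333, 0.3226], [-0.9999, 0.0014, 0.0149, -0.0377], [-0.0149, -0.1333, -0.991, 1.3803], [0.0, 0.0, 0.0, 1.0]]
side 583.7498280047279 583.7498280047279 310.16178307796145 233.91583712127127
[[-0.9692, -0.1331, 0.2073, 0.279], [-0.2452, 0.4412, -0.8632, 0.9108], [0.0234, -0.8875, -0.4603, 0.5643], [0.0, 0.0, 0.0, 1.0]]
[-6.32985620e-01 -3.07688569e+00  2.06008278e-03] 0.1 [0.24649414 0.57378765 0.21534015]
```

View pics/top0.png

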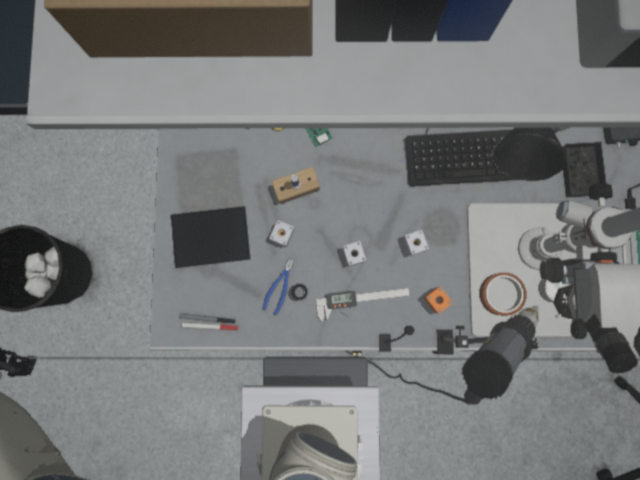

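View pics/side0.png

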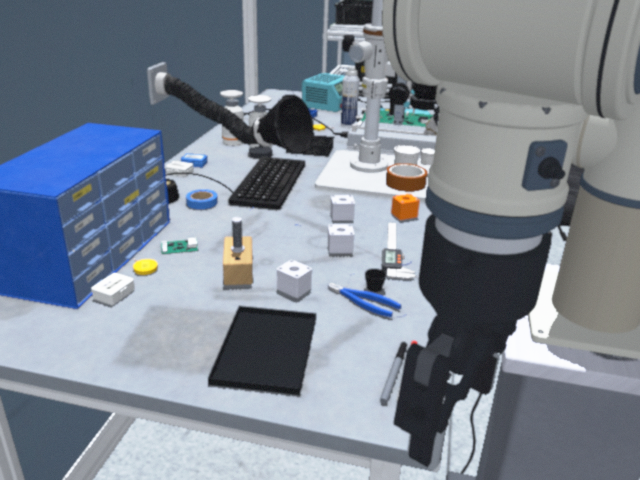

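```bash
python3 - <<'E'
import cv2
t=cv2.imread("pics/top0.png");s=cv2.imread("pics/side0.png")
def crop(im,x,y,w,h,k,o):
    c=cv2.resize(im[y:y+h,x:x+w],None,fx=k,fy=k,interpolation=cv2.INTER_CUBIC)
    for i in range(0,w,10): cv2.line(c,(i*k,0),(i*k,12 if i%50==0 else 5),(0,0,255),1)
    for i in range(0,h,10): cv2.line(c,(0,i*k),(12 if i%50==0 else 5,i*k),(0,0,255),1)
    cv2.imwrite(o,c)
crop(t,260,160,180,115,4,"pics/t1.png")
crop(s,210,180,160,120,5,"pics/s1.png")
E
```

```text
(no output)
```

View pics/t1.png

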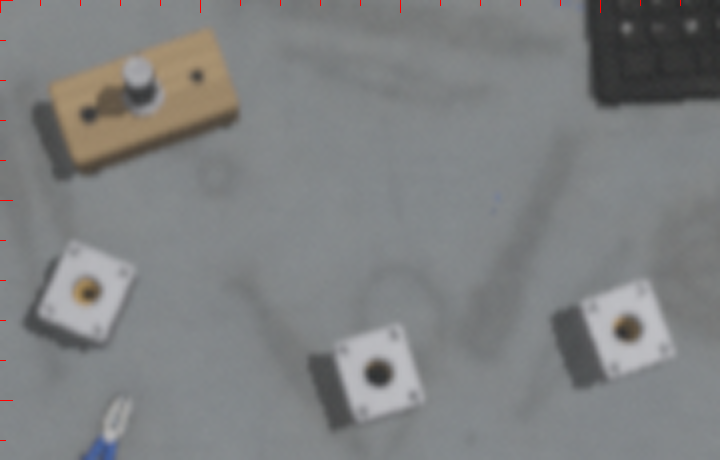

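View pics/s1.png

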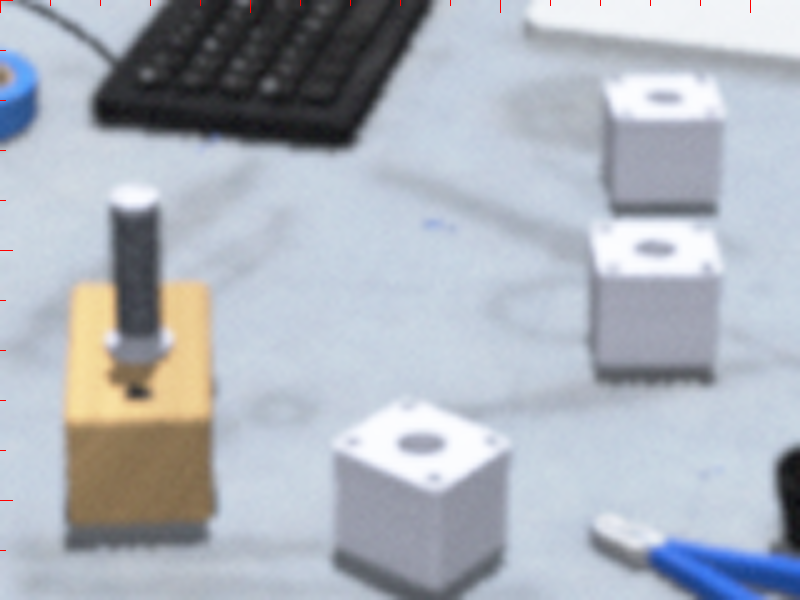

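```bash
cat > geo.py <<'E'
import numpy as np
C={"top":(577.61786,317.40862,233.90622,np.array([[0.0006,-0.9911,0.1333,0.3226],[-0.9999,0.0014,0.0149,-0.0377],[-0.0149,-0.1333,-0.991,1.3803]])),
"side":(583.74983,310.16178,233.91584,np.array([[-0.9692,-0.1331,0.2073,0.279],[-0.2452,0.4412,-0.8632,0.9108],[0.0234,-0.8875,-0.4603,0.5643]]))}
def plane(n,uv,z):
    f,cx,cy,T=C[n]; d=T[:,:3]@[(uv[0]-cx)/f,(uv[1]-cy)/f,1]; return T[:,3]+d*(z-T[2,3])/d[2]
def zt(u,v): return ((u+.5)/4-.5+260,(v+.5)/4-.5+160)
def zs(u,v): return ((u+.5)/5-.5+210,(v+.5)/5-.5+180)
E
python3 - <<'E'
from geo import *
np.set_printoptions(precision=4,suppress=True)
def two(a,b,z): print("top",plane("top",zt(*a),z)[:2],"side",plane("side",zs(*b),z)[:2])
for n,b,s,cs in(("L",(87,290),(421,443),[(74,240),(135,268),(103,345),(40,315)]),("M",(379,373),(655,248),[(333,347),(400,323),(424,400),(358,424)]),("R",(628,328),(665,97),[(583,301),(647,278),(676,354),(614,380)])):
    print(n); two(b,s,.042); P=np.array([plane("top",zt(*c),.042)[:2] for c in cs]); print("corner mean",P.mean(0))
    for i in range(4):
        d=P[(i+1)%4]-P[i]; print(i,np.linalg.norm(d),np.degrees(np.arctan2(d[1],d[0])))
print("gauge");two((138,67),(135,195),.106);two((147,98),(138,343),.048)
print("stand",plane("top",zt(143,95.5),.044)); a=plane("top",zt(89,115),.044);b=plane("top",zt(197,76),.044);print(np.degrees(np.arctan2(*(b-a)[1::-1])))
P=np.array([plane("top",c,.012)[:2] for c in [(171,214),(247,206),(250,258),(175,267)]]);print(P,P.mean(0))
E
```

```text
L
top [0.5069 0.0668] side [0.5097 0.0655]
corner mean [0.5058 0.0662]
0 0.039617290415047864 -114.88550070650778
1 0.04896124274751414 157.92307738108937
2 0.04101673484275377 64.45398526938935
3 0.048439966440563295 -23.699818439635532
M
top [ 0.458  -0.1036] side [ 0.4614 -0.1057]
corner mean [ 0.4577 -0.1034]
0 0.04155435871593315 -70.26057270544068
1 0.04701512021488219 -163.31032768346589
2 0.040815877057501254 109.95170381372006
3 0.04713272128195655 17.596276690287638
R
top [ 0.4842 -0.2486] side [ 0.4867 -0.2514]
corner mean [ 0.4841 -0.2497]
0 0.039883623564866036 -70.23319639508952
1 0.04732192523465171 -160.54448793290103
2 0.03928784491520376 112.65826901893247
3 0.04930460185030262 20.218502085435127
gauge
top [0.6251 0.0341] side [0.6258 0.0318]
top [0.6202 0.032 ] side [0.6252 0.0359]
stand [0.6226 0.0345 0.044 ]
-69.87365505028649
[[0.5556 0.3359]
 [0.5748 0.1527]
 [0.449  0.1434]
 [0.4276 0.3219]] [0.5017 0.2385]
```

```bash
cat > h.py <<'E'
from rig import manip as m
import numpy as np
from scipy.spatial.transform import Rotation as Ro
def rv(deg): return (Ro.from_euler('z',deg,degrees=True)*Ro.from_euler('x',180,degrees=True)).as_rotvec()
def descend(zmin,base,step=.002,rate=.015,stop=3.):
    """lower until contact or zmin; returns (TCP position, force difference)"""
    while True:
        p=m.get_position(); f=m.get_contact_force()-base
        if f[2]>stop or p[2]<=zmin+2e-4: return p,f
        q=np.array(p); q[2]=max(zmin,q[2]-step); m.servo_line(q,rate=rate)
E
python3 - <<'E'
from h import *
np.set_printoptions(precision=4,suppress=True)
g=[.6243,.034]
best=None
for y in(-160,-70,20,110):
    q=m.solve_ik([*g,.2],rv(y)); print(y,q,[m.solve_ik([.4855,-.25,.2],rv(y)) is not None,m.solve_ik([.508,.066,.2],rv(y)) is not None])
y=min((y for y in(-160,20) if m.solve_ik([*g,.2],rv(y)) is not None),key=lambda y:np.abs(m.solve_ik([*g,.2],rv(y))-m.get_joint_positions()).max())
print("yaw",y)
m.move_to([*g,.17],rv(y)); print(m.get_time(),m.get_contact_force())
m.servo_line([*g,.081],rate=.1); print(m.get_time(),m.get_contact_force())
m.command_gripper(.012,40); print(m.get_time(),m.get_contact_force(),m.get_width(),m.get_grip_force())
E
```

```text
-160 [ 0.0354  0.4412  1.6419  0.      1.0584 -1.8845] [True, True]
-70 None [True, False]
20 [ 0.0354  0.4412  1.6419 -0.      1.0584  1.2571] [True, True]
110 [ 0.0354  0.4412  1.6419 -0.      1.0584 -0.3137] [True, True]
yaw 20
2.45 [ 0.0763  0.6202 -0.2281]
3.4917 [ 0.83   -1.0052 -0.2801]
4.1417 [-0.6203 -0.2082  2.6216] 0.015348975512130401 38.96976828575134
```

```bash
python3 - <<'E'
from h import *
import cv2
a=m.camera("side")["image"];b=m.camera("top")["image"]
a=cv2.resize(a[190:310,190:290],None,fx=4,fy=4,interpolation=cv2.INTER_CUBIC);b=cv2.resize(b[140:260,250:350],None,fx=4,fy=4,interpolation=cv2.INTER_CUBIC)
cv2.imwrite("pics/g1.png",np.hstack([a,b])[:,:,::-1])
E
```

```text
(no output)
```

View pics/g1.png

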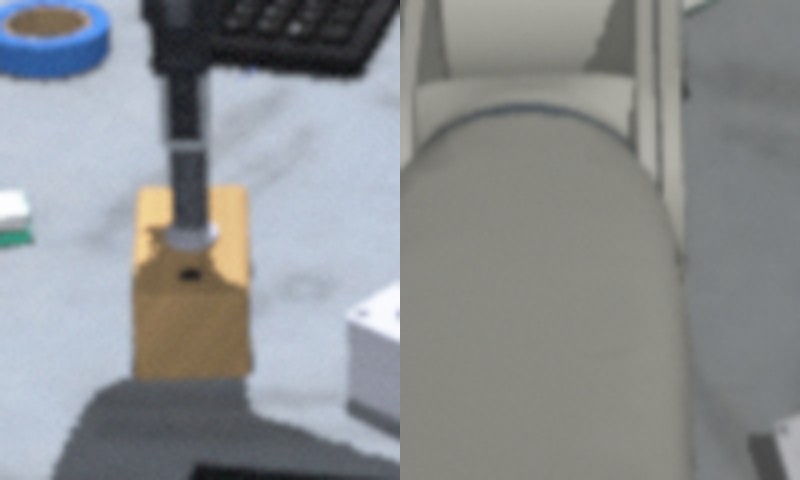

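```bash
cat >> h.py <<'E'
d=np.array([-.0021,-.0008])
def over(b,z): return [*(np.array(b)-d),z]
def rep(t,p,f): print(t,"collar mm",round((p[2]-.079)*1000,1),"f",np.round(f,1),"t",round(m.get_time(),1),flush=True)
E
python3 - <<'E'
from h import *
R=[.4842,-.249]
p=m.get_position(); p=np.array(p)
m.servo_line([p[0],p[1],.155],rate=.12); m.hold(.15)
print(m.get_time(),m.get_width())
m.move_to(over(R,.155),rv(20)); m.servo_line(over(R,.121),rate=.1); m.hold(.1)
b=np.array(m.get_contact_force()); print(b,m.get_time(),m.get_position())
rep("R",*descend(.0785,b))
E
```

```text
5.1583 0.015570998596849408
[ 0.8152411   0.21752858 -0.86276107] 6.95 [ 0.48692228 -0.24820641  0.1214892 ]
R collar mm 9.8 f [-1.6  0.4  5.9] t 11.6
```

```bash
python3 - <<'E'
from h import *
p0=np.array(m.get_position()); b=np.array([.8,.2,-.86])
m.servo_line(p0+[0,0,.002],rate=.03)
for s in((-.0015,0),(0,.0015),(0,-.0015),(.001,0)):
    q=p0+[*s,.002]; m.servo_line(q,rate=.03)
    b=np.array(m.get_contact_force()); p,f=descend(.0785,b,step=.0015); rep(s,p,f); print(np.round(b,1))
    if p[2]<.085: break
    m.servo_line(q,rate=.03)
E
```

```text
(-0.0015, 0) collar mm 9.7 f [-1.2  0.7  8.5] t 12.6
[ 0.4 -0.3 -0.9]
(0, 0.0015) collar mm 9.7 f [-0.9 -1.4 11.8] t 13.6
[-0.2 -0.4 -2.1]
(0, -0.0015) collar mm 9.8 f [ 0.4  1.3 11.7] t 14.6
[-0.3 -0.7 -1.3]
(0.001, 0) collar mm 10.1 f [0.3 0.4 3.1] t 15.4
[-0.5 -0.  -2.3]
```

```bash
cat >> h.py <<'E'
T=np.array([.5017,.2385]); ty=6.4
def pick(b,yaw):
    m.move_to([*b,.10],rv(yaw)); m.servo_line([*b,.033],rate=.1)
    m.command_gripper(.035,60); print("picked",m.get_width(),m.get_grip_force(),m.get_time(),flush=True)
    m.servo_line([*b,.10],rate=.15)
def place(s):
    a=np.radians(ty); q=T+s*np.array([-np.sin(a),np.cos(a)])
    m.move_to([*q,.10],rv(ty+90)); m.servo_line([*q,.043],rate=.1); m.hold(.05)
    p,f=descend(.0345,np.array(m.get_contact_force()),step=.0015,rate=.02); print("placed",p,f,m.get_width())
    m.command_gripper(.066); m.servo_line([*q,.10],rate=.2); print(m.get_time(),flush=True)
E
python3 - <<'E'
from h import *
p0=np.array(m.get_position()); p0[:2]+=[-.001,0]
m.servo_line(p0,rate=.03)
p,f=descend(.085,np.array(m.get_contact_force()),step=.0008); rep("R",p,f)
m.command_gripper(.06); print(m.get_time())
m.servo_line([p[0],p[1],.175],rate=.15); m.hold(.1)
import cv2
a=m.camera("side")["image"][170:290,280:400];b=m.camera("top")["image"][180:300,340:460]
cv2.imwrite("pics/r1.png",np.hstack([cv2.resize(x,None,fx=3.3,fy=3.3,interpolation=cv2.INTER_CUBIC) for x in(a,b)])[:,:,::-1])
for y in(156,-24): print(m.solve_ik([.5065,.0665,.1],rv(y)))
print(m.solve_ik([.5,.28,.1],rv(96.4)),m.get_time())
E
```

```text
R collar mm 9.9 f [-0.7 -0.4  5.4] t 16.7
17.1583
[ 0.10724973  0.43303729  1.95709739  0.          0.75145797 -1.04466758]
[0.10724973 0.43303729 1.95709739 0.         0.75145797 2.09692508]
[0.48972119 0.50582969 1.81979009 0.         0.81597288 0.37802011] 18.0833
```

View pics/r1.png

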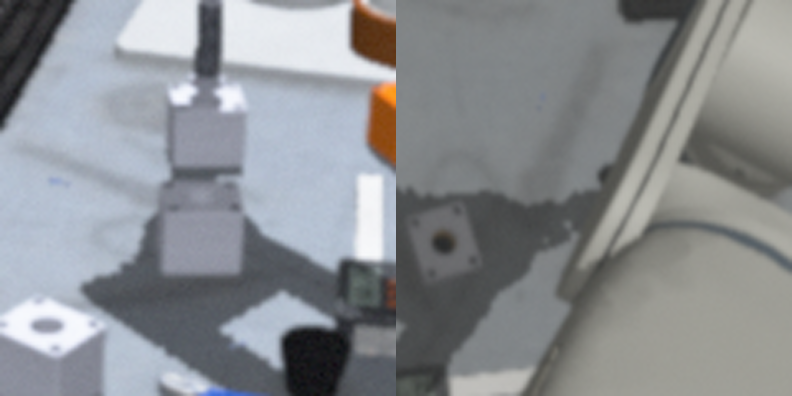

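```bash
python3 - <<'E'
import cv2,numpy as np
t=cv2.imread("pics/top0.png")
o=[]
for x,y in((281,232),(354,253),(417,242)):
    c=t[y-10:y+11,x-10:x+11]; o.append(cv2.resize(c,(264,264),interpolation=cv2.INTER_NEAREST))
    print(t[y-5:y+6,x-6:x+7].astype(int).mean(2).astype(int)); print((t[y-5:y+6,x-6:x+7,2].astype(int)-t[y-5:y+6,x-6:x+7,0]))
cv2.imwrite("pics/b.png",cv2.convertScaleAbs(np.hstack(o),alpha=1.2))
E
```

```text
[[176 181 181 180 179 178 178 181 182 183 183 184 183]
 [180 180 180 177 171 165 160 163 170 178 182 184 183]
 [181 180 178 169 154 143 135 135 143 162 179 183 184]
 [180 179 173 156 138 131 127 118 115 136 166 180 184]
 [180 178 169 145 132 125 113 104  99 112 148 176 183]
 [180 178 167 142 131 109  88  80  83  98 137 174 184]
 [180 179 169 144 130 101  71  62  74 101 143 176 184]
 [180 179 173 155 138 113  87  81  93 125 159 180 185]
 [181 180 177 168 154 139 128 124 132 152 174 183 185]
 [180 181 181 178 171 165 159 161 163 174 181 185 185]
 [181 182 182 182 180 177 176 177 180 182 185 185 183]]
[[-4 -5 -4 -4 -4 -4 -4 -5 -5 -5 -5 -5 -5]
 [-5 -4 -4 -4 -4 -2 -1 -3 -4 -3 -4 -5 -5]
 [-4 -5 -5 -2  3 16 20 13  2 -2 -5 -4 -4]
 [-4 -4 -3  3 25 50 55 48 24  4 -2 -4 -5]
 [-4 -4 -1 17 53 65 63 56 42 19  1 -4 -5]
 [-5 -4  2 33 65 62 43 36 37 26  5 -4 -5]
 [-4 -3  5 41 68 55 27 18 24 20  3 -3 -5]
 [-5 -3  3 31 61 59 40 30 23 11  0 -5 -4]
 [-5 -4  0 15 38 51 49 37 16  2 -4 -4 -5]
 [-4 -4 -4  1 11 20 24 15  2 -3 -4 -5 -5]
 [-4 -5 -5 -3 -2  1  3  0 -4 -5 -4 -4 -5]]
[[184 186 186 186 183 177 175 1
[... 1406 characters left out ...]
139 177 189 191]
 [187 180 159 119  90  77  81  96 124 159 184 190 191]
 [187 184 176 159 142 127 126 136 156 176 188 190 190]
 [188 187 184 180 174 168 167 171 178 185 189 190 188]
 [188 188 187 186 186 185 187 187 187 188 190 190 188]]
[[-4 -5 -5 -4 -4 -4 -4 -4 -4 -5 -4 -5 -5]
 [-4 -4 -2  1  4  2  0 -3 -4 -4 -5 -4 -5]
 [-4 -1 10 23 27 19 12  5 -2 -5 -5 -5 -5]
 [-5  3 24 43 40 30 25 18  5 -3 -5 -4 -4]
 [-4  3 25 36 26 21 24 26 15 -1 -5 -4 -5]
 [-3  0 14 15  6 14 21 26 21  1 -4 -4 -4]
 [-4 -3  1  2  1  6 18 26 18  0 -4 -4 -4]
 [-4 -4 -3 -2  4 10 16 20  8 -2 -4 -4 -5]
 [-4 -4 -4 -2  6  8 10  8  1 -4 -4 -4 -5]
 [-4 -5 -4 -3  0  0  0 -1 -3 -4 -4 -5 -4]
 [-5 -5 -5 -4 -3 -4 -3 -4 -4 -4 -5 -4 -4]]
```

View pics/b.png

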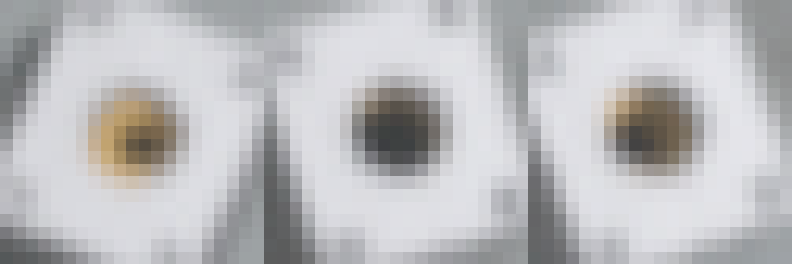

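```bash
python3 - <<'E'
from h import *
M=[.458,-.1035]
p=np.array(m.get_position()); print(p,m.get_time())
m.servo_line([p[0],p[1],.089],rate=.12); m.command_gripper(.012,40); print(m.get_width())
m.servo_line([p[0],p[1],.125],rate=.1)
m.move_to(over(M,.125),rv(20)); m.servo_line(over(M,.117),rate=.05); m.hold(.05)
b=np.array(m.get_contact_force()); p1,f=descend(.0785,b); rep("M",p1,f)
if p1[2]>.082:
  for s in((-.0012,0),(.0012,0),(0,.0012),(0,-.0012)):
    m.servo_line(p1+[*s,.002],rate=.03)
    q,f=descend(.0785,np.array(m.get_contact_force()),step=.002); rep(s,q,f)
    if q[2]<.082: break
E
```

```text
[ 0.48634855 -0.24803823  0.17386195] 18.0833
0.015653686474862438
M collar mm 1.0 f [-0.9  2.8 14.7] t 26.2
```

```bash
python3 - <<'E'
from h import *
p=np.array(m.get_position()); R=[.48635,-.24804]
m.servo_line([p[0],p[1],.125],rate=.12)
m.move_to([*R,.125],rv(20)); m.servo_line([*R,.112],rate=.05); m.servo_line([*R,.094],rate=.03)
print(m.get_contact_force(),m.get_time())
q,f=descend(.085,np.array(m.get_contact_force()),step=.0015); rep("R",q,f)
m.command_gripper(.065); m.servo_line([*R,.165],rate=.18); print(m.get_time())
pick([.458,-.1035],18.5)
E
```

```text
[ 0.46155322 -0.16223981 -1.74102789] 28.5417
R collar mm 10.7 f [-0.4  0.8  4.5] t 29.3
30.3917
picked 0.03488943893940965 0.0 32.2917
```

```bash
python3 - <<'E'
from h import *
import cv2
print(m.get_position(),m.get_ee_rot(),m.get_time(),m.get_width(),m.get_grip_force(),m.get_contact_force())
a=m.camera("side")["image"][140:320,230:430];cv2.imwrite("pics/m1.png",cv2.resize(a[:,:,::-1],None,fx=3,fy=3,interpolation=cv2.INTER_CUBIC))
E
```

```text
[ 0.45777223 -0.10344641  0.09978453] [3.10070688e+00 5.05015354e-01 2.39462887e-05] 32.8917 0.03491287263421744 0.0 [ 0.03883111 -0.00879234  0.07772761]
```

View pics/m1.png

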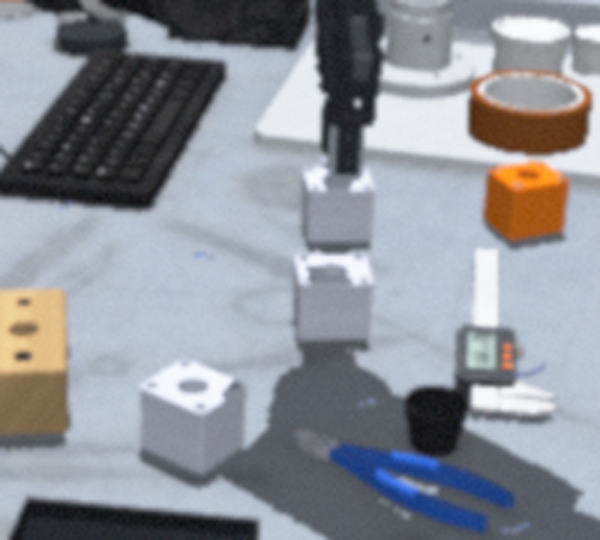

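```bash
sed -i 's/command_gripper(.035,60)/command_gripper(.015,60)/' h.py; python3 - <<'E'
from h import *
b=[.458,-.1035]
m.command_gripper(.07); m.servo_line([*b,.033],rate=.12)
m.command_gripper(.015,60); print(m.get_width(),m.get_grip_force(),m.get_time())
m.servo_line([*b,.06],rate=.15); print(m.get_width(),m.get_grip_force(),m.get_contact_force())
if m.get_grip_force()>20:
    m.servo_line([*b,.10],rate=.2); place(-.044)
E
```

```text
0.01514375343679014 0.0 34.65
0.01477018544689053 0.0 [-0.32537294  0.13000042 -0.04490297]
```

```bash
python3 - <<'E'
from h import *
from geo import C
import cv2
b=[.458,-.1035]
def pr(x):
    f,cx,cy,T=C["side"]; c=T[:,:3].T@(np.array(x)-T[:,3]); return f*c[0]/c[2]+cx,f*c[1]/c[2]+cy
for z in(.1,.078,.042,.03): print(z,pr([.458,-.1035,z]))
print(m.get_position(),m.get_width(),m.get_time())
i=m.camera("side")["image"][140:320,230:430];cv2.imwrite("pics/m2.png",cv2.resize(i[:,:,::-1],None,fx=3,fy=3,interpolation=cv2.INTER_CUBIC))
E
```

```text
0.1 (np.float64(343.51428435273937), np.float64(203.19978477560971))
0.078 (np.float64(342.9526784960429), np.float64(213.50231257575695))
0.042 (np.float64(342.0549648867206), np.float64(229.97065831384612))
0.03 (np.float64(341.76143351218906), np.float64(235.35542257559268))
[ 0.4586273  -0.10367139  0.060456  ] 0.01477018544689053 34.9833
```

View pics/m2.png

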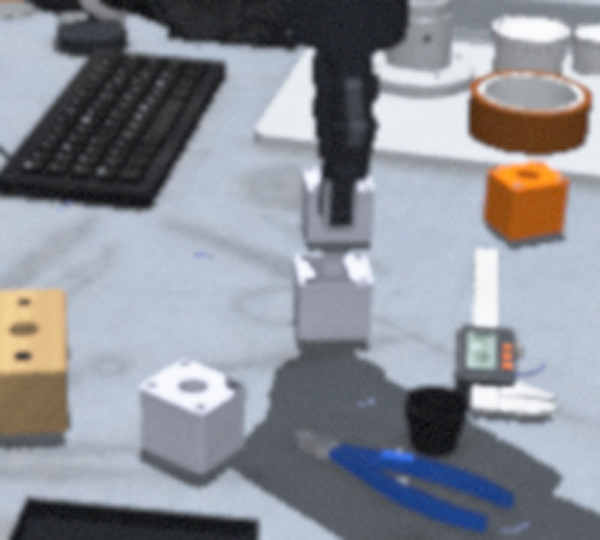

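```bash
cat >> h.py <<'E'
ZP=.002
def pick(b,yaw,go=True):
    m.command_gripper(.072)
    if go: m.move_to([*b,.07],rv(yaw))
    base=np.array(m.get_contact_force()); m.servo_line([*b,.03],rate=.12)
    p,f=descend(ZP,base,step=.007,rate=.07,stop=2.5); print("at",p,f)
    m.command_gripper(.015,60); w=m.get_width(),m.get_grip_force(); print("grip",w,m.get_time(),flush=True)
    if w[1]<20 or p[2]>ZP+.012: raise SystemExit("no grip")
    m.servo_line([*b,p[2]+.05],rate=.15); return p[2]
def place(s,z):
    a=np.radians(ty); q=T+s*np.array([-np.sin(a),np.cos(a)])
    m.move_to([*q,z+.05],rv(ty+90)); m.servo_line([*q,z+.009],rate=.1); m.hold(.05)
    p,f=descend(z+.001,np.array(m.get_contact_force()),step=.0015,rate=.02); print("placed",p-[0,0,z],f,m.get_width(),m.get_grip_force())
    m.command_gripper(.066); m.servo_line([*q,z+.075],rate=.2); print(m.get_time(),flush=True)
E
python3 - <<'E'
from h import *
z=pick([.458,-.1035],18.5,go=False); print(m.get_grip_force()); place(-.044,z)
E
```

```text
at [ 0.4565024  -0.10309931  0.00160014] [-0.71380021  0.37600973 -0.25136304]
grip (0.0409743427525347, 61.37088809162378) 37.4167
60.81647727638483
placed [0.50758835 0.19483305 0.00375351] [-5.91019913 -1.76615765 19.65449175] 0.040693804259481804 63.19510784000158
41.8
```

```bash
python3 - <<'E'
from h import *
z=pick([.5065,.0665],156); place(.044,z)
m.move_to([.38,.30,.2],rv(96.4)); print(m.get_time())
import cv2
a=m.camera("side")["image"][150:400,190:430];b=m.camera("top")["image"][190:315,165:285];c=m.camera("top")["image"][190:315,340:460]
b=np.vstack([cv2.resize(x,None,fx=2.4,fy=2.4,interpolation=cv2.INTER_CUBIC) for x in(b,c)])
a=cv2.resize(a,(int(240*2),500)); b=cv2.resize(b,(int(b.shape[1]*500/b.shape[0]),500))
cv2.imwrite("pics/f.png",np.hstack([a,b])[:,:,::-1])
E
```

```text
at [0.50531485 0.06667113 0.00155216] [0.16118156 0.82482082 0.8511032 ]
grip (0.04135388515898094, 61.319735907018185) 45.075
placed [0.49755949 0.28258594 0.00382355] [0.24530932 0.75907814 4.16151785] 0.04070076270213179 61.28444865345955
49.325
50.0417
```

View pics/f.png

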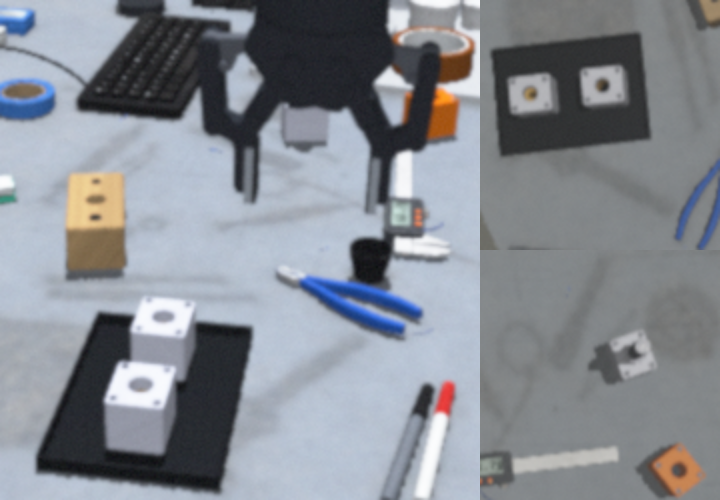

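```bash
python3 -c "
from h import *
m.sign_off(); print(m.get_time())"
```

```text
the job is handed in; nothing more can be done
the job is handed in; nothing more can be done
```

I handed the job in at about 50 s of the 72 s: the gauge stands in the block nearest the keyboard (the right bore), stopped by the no-go step at about 10 mm collar height. The other two blocks are upright in the tray. I gauged the middle block as worn (collar down to about 1 mm), and took the third as tight by elimination and its small visible bore, without trying the gauge in it.

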